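# Select and load the next kit on the drum module

### The job

Step the drum module on to its next kit: with a fingertip on the big knurled dial, turn it clockwise (seen from above) by exactly one click and no further, then press the round button on the same panel all the way down and let it come back up. Nothing is to be picked up: leave the mug, the tin and the drum key where they are.

Things in the scene. Friction and masses are not known exactly. Their poses are not given: they have to be found in the camera images.
- module: Black drum module, a flat box 190 mm (its x) by 310 mm (its y) and 55 mm high, standing firm on the table (it cannot be moved). Origin: centre of its underside; z up; its -x side faces the player. Its level top panel is 55 mm above the table. On it: the big dial (on the axis x = 0, y = +70 mm of the module), a flat screen, a round button (x = -50, y = -75 mm) and two tiny fixed trim knobs 14 mm across and 10 mm high (x = -55, y = -15 and -135 mm).
- dial_top (a point): Centre of the dial's flat top face, on its upright axis. The dial is a plain aluminium disc with a finely knurled rim, 92 mm across, rim 22 mm high, top face 79 mm above the table; it turns about the vertical and is too wide for most grippers to span. Press on its top face or its rim with a fingertip and drag it round.
- dial_mark (a point): Point on the dial's top face 36 mm from its axis, on the black pointer line (24 mm long, 5 mm wide) that runs to the rim. Three white ticks on the panel, 0.7 rad apart, mark the three click positions: the pointer points along the module's +x at the middle one, 0.7 rad towards the module's +y at the first, 0.7 rad towards its -y at the last.
- dial (a joint): Dial angle in rad, growing clockwise seen from above. Spring detents at 0, 0.7 and 1.4; the dial starts at rest at 0 or at 0.7, and the next click is 0.7 more. Stops at -0.12 and 1.52. The detent resists with up to about 0.06 N m (a 2 N drag at 30 mm from the axis; fingertip friction is about 0.5 to 0.7, so press with 5 to 15 N) as far as half-way to the next click, then pulls the dial into it; let go anywhere past half-way and it settles there by itself.
- load_top (a point): Centre of the top of the round load button: a grey push button 28 mm across in a dark round housing on the module's panel, its top 22 mm above the panel (77 mm above the table). It moves straight down.
- load (a joint): How far the load button is pressed, in m: 0 up, 0.006 fully down. It springs back; fully down takes about 5 N.
- mug: White mug, 80 mm across, 92 mm high, with a handle towards its own +y. Origin: centre of its underside. Stands loose beside the module's +y end; to be left alone.
- tin: Flat round steel earplug tin, 66 mm across, 26 mm high. Origin: centre of its underside. Lies loose beside the module's -y end; to be left alone.
- key: Steel drum key, T-shaped: 76 mm long with a 46 mm cross bar, 12 mm thick. Origin: on its underside, near the middle. Lies loose in front of the module (its -x side); to be left alone.

How it is judged:
By the outcome, as a careful person would: the job done as asked, in the order asked, and still so for the second after the job is handed in, with the robot touching nothing.
It also fails if it takes over 35 s, if anything falls off the work surface, if the arm or the gripper's body presses on something with over 40 N, if the wrist force passes 120 N, or if a joint passes its speed limit or range.

### The arm

A 6-joint arm with a two-finger parallel gripper is mounted at the origin on the work surface. World frame = base frame: x ahead of the robot, y to its left, z up, the work surface at z = 0. Lengths are in m, angles in rad, forces in N, time in s.
With the tool pointing down it reaches from about 0.35 to 0.925 m from the base axis. Payload 6.4 kg.
Tool frame: the origin (TCP) lies midway between the tips of the shut fingers; the grasp point (between the pads) lies 19 mm behind it; z points along the fingers, y is the line along which they close (so a half turn about z gives the same grasp; the last joint's range is limited). The gripper opens to 85 mm and grips with 20 to 120 N. Pads are 22 mm wide; open, the fingers measure 114 mm over their backs; the gripper's body (76 mm by 85 mm) begins 54 mm behind the grasp point. The pads swing forward as they close: fully open they stand 13 mm farther back than shut.
Start: joints at [-1.425, 0.245, 1.558, -0, 1.339, -0.174], TCP at [0.204, -0.617, 0.231] pointing down, gripper open.
Joint ranges: [-3.13, 3.13], [-1.02, 2.26], [0.13, 2.54], [-0.95, 4.09], [0.21, 2.88], [-2.74, 2.74]. Speed limits (rad/s): [2.57, 2.57, 3.14, 3.14, 3.14, 3.14].

### API

Orientations are given as a 3x3 rotation matrix whose columns are the frame's x, y, z axes.
In Python, from station import ctrl gives the robot as it stands. The module is installed in compiled form; this text tells all that it offers.
- The arm moves only by the tool carry_out, never from a script. Its argument "steps" is a list of rows, each a list of 7 numbers: the shift along the tool's x, y, z in units of 50 mm (1.0 is 50 mm), then the turn, a rotation vector about the tool's x, y, z in units of 10 degrees (1.0 is 10 degrees), then the opening, from 0 (shut) to 1 (fully open). In form: [[tx, ty, tz, rx, ry, rz, hand], ...]. A call has 1 to 5 rows; each row is the pose to reach, as a shift and turn from the pose commanded when the call began, along the tool's axes at that moment; what a row does not reach only later rows make up. A row lasts 1/8 s, in which the tool goes at most 62.5 mm and 10.7 degrees, less where a joint would pass 70% of its speed; a pose out of reach is approached as far as the arm can. A call with a gripper value outside its range is refused whole. The fingers move at their own pace and stop on an object; "grip_force" is the grip in N (left out, the last holds). Time passes only in rows, so rows that repeat a pose let the fingers close. It gives the time, the measured TCP pose, the force, the opening and the grip force at its end, in the units of the state.
- ctrl.read_state(): the state, without advancing time (a new reading comes with each control period).
- ctrl.grab_frame(name): name is "side" or "top"; returns the picture (420x560x3 uint8, red, green, blue); there is no depth.
- ctrl.calibration(name): a dict with "camera_matrix" (3x3 intrinsics, pixels), "R" (3x3) and "t" (3): a world point X has camera coordinates R X + t. Camera axes: x right, y down, z forward; pixel columns grow to the right and rows downward; lengths in m; the calibration is good to about 2 mm. A picture is of the moment at which its call begins. calibration takes no time and is no camera call.
- ctrl.finish_job(): hands the job in; it is judged then, once.
The state is a dict: "t": time; "joints": joint angles; "joint_vel": joint speeds; "effort": joint torques, N m; "position": TCP position; "tcp_rot": TCP orientation; "force": force on the tool from outside, world axes, zero at the start; "torque": the same for the moment, N m; "finger_gap": finger opening in m; "grip_force": force on a finger pad.
Only numpy, scipy, OpenCV 4.12 (cv2) and the standard library are available. Lean on these libraries where they do the work, as an engineer would, in place of code of your own. Each camera call takes 0.05 s, during which the arm holds its last target. There are 200 camera calls.

## Working session

There is one attempt and no reset: what is moved stays moved. The work goes in short steps, Python scripts to look and compute and a tool call to move; the robot and the scene stay as the last step left them, time stands still between calls to the robot, and variables do not carry over. Pictures are saved under pics/ and viewed, at most 10 in all, crops included, and the job is handed in when it is done.

Besides the shell and the picture viewer there is one more tool, called after "Emit:" as a command line: name --pt "numbers of a row" for each row, then --argument value for the rest. carry_out: Moves the arm, as the interface text tells. Its arguments: {"type":"object","properties":{"steps":{"type":"array"},"grip_force":{"type":"number"}},"required":["steps"]}

```bash
mkdir -p pics; python3 - <<'E'
from station import ctrl
import cv2,numpy as np
for n in("top","side"):
    cv2.imwrite(f"pics/{n}0.png",ctrl.grab_frame(n)[:,:,::-1]); c=ctrl.calibration(n); print(n,c)
s=ctrl.read_state(); print(s["t"],s["position"],np.round(s["tcp_rot"],3),s["force"],s["finger_gap"])
E
```

```text
top {'camera_matrix': array([[487.72362993,   0.        , 283.03578197],
       [  0.        , 487.72362993, 212.43077074],
       [  0.        ,   0.        ,   1.        ]]), 'R': array([[-0.02192494, -0.99974126, -0.0060592 ],
       [-0.98992811,  0.0225568 , -0.13976243],
       [ 0.13986294,  0.00293389, -0.99016653]]), 't': array([0.06067213, 0.52852067, 1.2072079 ])}
side {'camera_matrix': array([[401.22254638,   0.        , 285.75358167],
       [  0.        , 401.22254638, 207.05657366],
       [  0.        ,   0.        ,   1.        ]]), 'R': array([[ 0.9724749 , -0.23210533, -0.02048626],
       [-0.14907545, -0.55219632, -0.82027784],
       [ 0.17907842,  0.8007536 , -0.57159827]]), 't': array([-0.49035695,  0.17727523,  0.7197744 ])}
0.1 [ 0.20425068 -0.61653153  0.23027297] [[ 0.949  0.314 -0.   ]
 [ 0.314 -0.949  0.002]
 [ 0.    -0.002 -1.   ]] [ 0.3096479  -1.28426033 -0.53635402] 0.08574641310657098
```

View pics/top0.png

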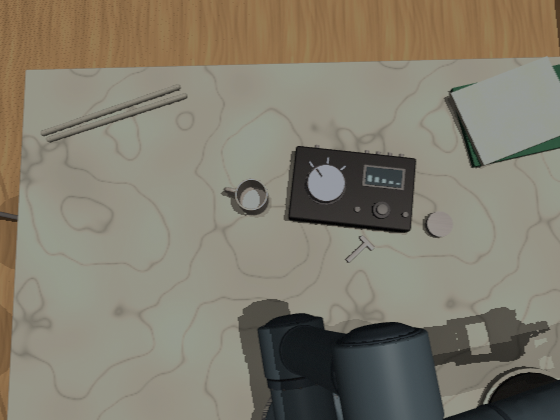

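View pics/side0.png

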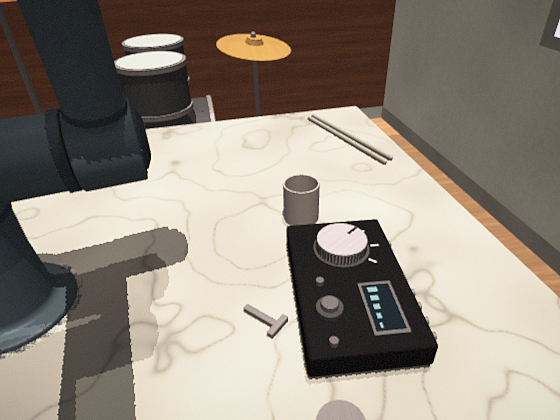

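The top view shows the module at about (352,189), the dial at (326,183) and the button at (381,209). The pointer runs up-left to the left (first) tick, so the dial looks to be at 0. The side view agrees: dial at (343,243), button at (330,303). Next I'll measure these.

```bash
cat > h.py <<'E'
import cv2,numpy as np
from station import ctrl
def ray(n,uv,z):
    c=ctrl.calibration(n);R,t=c["R"],c["t"]; o=-R.T@t
    d=R.T@np.linalg.inv(c["camera_matrix"])@np.r_[uv,1.]; return o+d*(z-o[2])/d[2]
def pix(n,X):
    c=ctrl.calibration(n); p=c["camera_matrix"]@(c["R"]@X+c["t"]); return p[:2]/p[2]
def biggest(m):
    cs,_=cv2.findContours(m.astype(np.uint8),cv2.RETR_EXTERNAL,cv2.CHAIN_APPROX_NONE); return max(cs,key=cv2.contourArea)
E
python3 - <<'E'
from h import *
im=cv2.imread("pics/top0.png"); g=cv2.cvtColor(im,cv2.COLOR_BGR2GRAY)
def sub(m,x0,x1,y0,y1):
    k=np.zeros_like(g); k[y0:y1,x0:x1]=m[y0:y1,x0:x1]; return k
d=biggest(cv2.morphologyEx(sub((g>110).astype(np.uint8),302,352,158,208),cv2.MORPH_OPEN,np.ones((5,5))))
P=np.array([ray("top",p[0].astype(float),.079)[:2] for p in d],np.float32)
(c,r)=cv2.minEnclosingCircle(P); print("dial",c,r)
el=cv2.fitEllipse(P); print(el)
b=biggest(sub(g<70,270,430,135,240)); rc=cv2.minAreaRect(np.array([ray("top",p[0].astype(float),.055)[:2] for p in b],np.float32)); print("module",rc)
for n,a,z in(("top",(381,209),.077),("side",(330,303),.077),("side",(343,243),.079)): print(n,ray(n,a,z))
cv2.imwrite("pics/z.png",np.hstack([cv2.resize(im[140:240,285:425],None,fx=2.8,fy=2.8*1.5,interpolation=3),cv2.resize(cv2.imread("pics/side0.png")[210:360,270:410],None,fx=2.8,fy=2.8,interpolation=3)]))
E
```

```text
dial (0.5965493321418762, -0.059083592146635056) 0.04595331847667694
((0.5951815247535706, -0.060038693249225616), (0.08469982445240021, 0.09088500589132309), 29.16787338256836)
module ((0.5835514664649963, -0.12281355261802673), (0.3152799606323242, 0.19759462773799896), 82.41838073730469)
top [ 0.52717938 -0.19326468  0.077     ]
side [ 0.52733019 -0.19991572  0.077     ]
side [ 0.5941906  -0.07384443  0.079     ]
```

View pics/z.png

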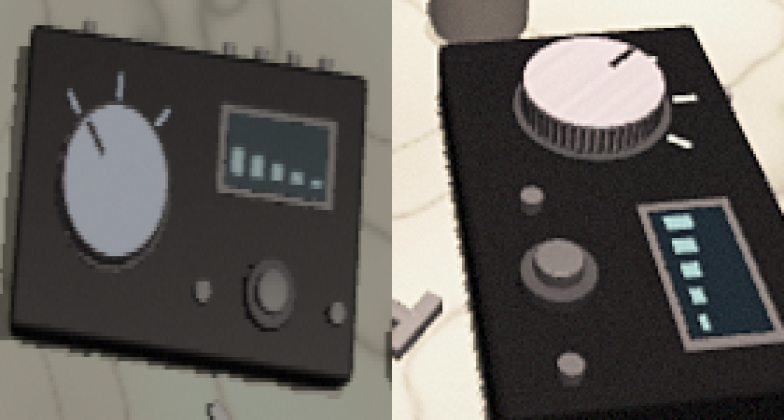

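Pointer at the first tick, at crop (95,135), so the dial is at 0. The dial centre is near (0.596,-0.060) and the button near (0.527,-0.198), which puts the module yaw at about -7.5°. Now I'll travel towards the dial with the fingers shut.

Emit:
carry_out --pt "5.15 -4.05 0.5 0 0 0 0" --pt "5.15 -4.05 0.5 0 0 0 0" --pt "5.15 -4.05 0.5 0 0 0 0" --pt "5.15 -4.05 0.5 0 0 0 0" --pt "5.15 -4.05 0.5 0 0 0 0"

```text
t: 0.72
position: [0.3769, -0.3552, 0.207]
tcp_rot: [[0.949, 0.314, -0.0], [0.314, -0.949, 0.0], [0.0, -0.0, -1.0]]
force: [0.6, -0.1, 0.4]
finger_gap: 0.0003
grip_force: 0.0
```

```bash
cat >> h.py <<'E'
def go(P):
    s=ctrl.read_state(); print(s["t"],s["position"],s["force"],"gap",s["finger_gap"])
    print(np.round(s["tcp_rot"],3).tolist())
    print("to",P,np.round(s["tcp_rot"].T@(np.array(P)-s["position"])/.05,2))
E
python3 - <<'E'
from h import *
print(ray("side",(342.2,239.3),.079),ray("side",(329.6,302),.077),ray("top",(326,182.9),.079),ray("top",(382.9,208.6),.077))
im=cv2.imread("pics/side0.png")
C=np.array([.596,-.063]); 
a=np.deg2rad(-7.5+195); go([*(C+.030*np.array([np.cos(a),np.sin(a)])),.12])
E
```

```text
[ 0.59638872 -0.06362972  0.079     ] [ 0.52737562 -0.1978772   0.077     ] [ 0.59552237 -0.05965438  0.079     ] [ 0.52806998 -0.19799896  0.077     ]
0.725 [ 0.37692951 -0.35522135  0.20703731] [ 0.57584953 -0.10032471  0.37510417] gap 0.0003128494902352991
[[0.949, 0.314, -0.0], [0.314, -0.949, 0.0], [0.0, -0.0, -1.0]]
to [np.float64(0.5662566541587857), np.float64(-0.06691578576660154), 0.12] [ 5.41 -4.29  1.74]
```

Emit:
carry_out --pt "5.4 -4.17 1.5 0 0 0 0" --pt "5.4 -4.17 1.5 0 0 0 0" --pt "5.4 -4.17 1.5 0 0 0 0" --pt "5.4 -4.17 1.5 0 0 0 0" --pt "5.4 -4.17 1.5 0 0 0 0"

```text
t: 1.35
position: [0.5476, -0.1023, 0.1398]
tcp_rot: [[0.949, 0.314, -0.0], [0.314, -0.949, -0.0], [-0.0, 0.0, -1.0]]
force: [1.0, -1.1, 0.7]
finger_gap: 0.0002
grip_force: 0.0
```

Emit:
carry_out --pt "0.65 -0.5 0.3 0 0 0 0" --pt "0.65 -0.5 0.3 0 0 0 0" --pt "0.65 -0.5 0.3 0 0 0 0"

```text
t: 1.72
position: [0.5697, -0.0704, 0.1252]
tcp_rot: [[0.949, 0.315, -0.001], [0.315, -0.949, -0.0], [-0.001, -0.0, -1.0]]
force: [-0.4, 0.1, 0.7]
finger_gap: -0.0
grip_force: 0.0
```

```bash
python3 - <<'E'
from h import *
go([.568,-.072,.085])
a=[]
for n in("top","side"):
    im=ctrl.grab_frame(n)[:,:,::-1]; p=pix(n,ctrl.read_state()["position"]); print(n,p)
    u,v=map(int,p); u,v=min(max(u,70),490),min(max(v,70),350); a.append(cv2.resize(im[v-70:v+70,u-70:u+70],None,fx=2.8,fy=2.8,interpolation=3)); print(u-70,v-70)
cv2.imwrite("pics/c1.png",np.hstack(a))
E
```

```text
1.725 [ 0.56967667 -0.07043925  0.12524362] [-0.4151577   0.07772888  0.72072111] gap -2.4984019810363917e-05
[[0.949, 0.315, -0.001], [0.315, -0.949, -0.0], [-0.001, -0.0, -1.0]]
to [0.568, -0.072, 0.085] [-0.04  0.02  0.8 ]
top [332.70527812 189.50163099]
262 119
side [330.76625746 223.53444511]
260 153
```

View pics/c1.png

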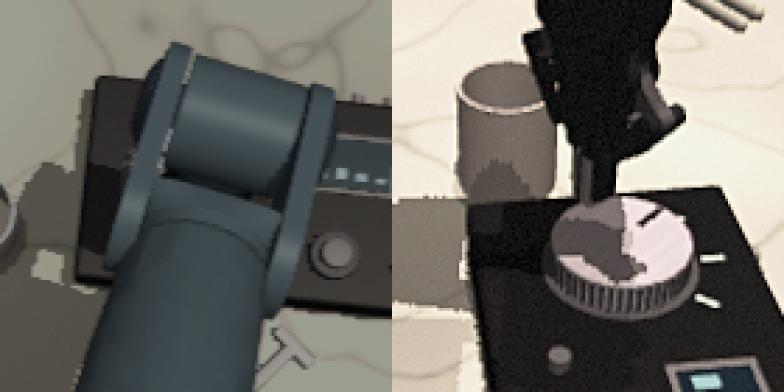

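The side view shows the shut fingertips (crop 597,195) above the near-left part of the dial, and the pointer (crop 655,215) in clear view. I'll lower to contact.

Emit:
carry_out --pt "-0.04 0.02 0.5 0 0 0 0" --pt "-0.04 0.02 0.84 0 0 0 0" --pt "-0.04 0.02 0.9 0 0 0 0" --pt "-0.04 0.02 0.93 0 0 0 0" --pt "-0.04 0.02 0.94 0 0 0 0"

```text
t: 2.45
position: [0.5689, -0.072, 0.0791]
tcp_rot: [[0.949, 0.314, 0.001], [0.314, -0.949, -0.0], [0.001, 0.001, -1.0]]
force: [0.5, 0.6, -0.4]
finger_gap: -0.0004
grip_force: 0.0
```

Emit:
carry_out --pt "0 0 0.02 0 0 0 0" --pt "0 0 0.03 0 0 0 0" --pt "0 0 0.03 0 0 0 0"

```text
t: 2.82
position: [0.5691, -0.0722, 0.0789]
tcp_rot: [[0.949, 0.315, 0.001], [0.315, -0.949, -0.001], [0.0, 0.001, -1.0]]
force: [-5.4, 0.0, 9.3]
finger_gap: 0.0001
grip_force: 4.5
```

Emit:
carry_out --pt "0 -0.04 0.01 0 0 0.4 0" --pt "0 -0.08 0.01 0 0 0.8 0" --pt "0.005 -0.12 0.01 0 0 1.2 0" --pt "0.015 -0.16 0.01 0 0 1.6 0" --pt "0.025 -0.2 0.01 0 0 2.0 0"

```text
t: 3.45
position: [0.567, -0.0629, 0.0789]
tcp_rot: [[1.0, -0.031, 0.0], [-0.031, -1.0, -0.002], [0.0, 0.002, -1.0]]
force: [-7.3, -2.4, 12.9]
finger_gap: -0.0001
grip_force: 6.1
```

```bash
python3 - <<'E'
from h import *
go([.568,-.072,.085])
im=ctrl.grab_frame("side")[:,:,::-1]; cv2.imwrite("pics/c2.png",cv2.resize(im[180:300,280:420],None,fx=5,fy=5,interpolation=3))
E
```

```text
3.45 [ 0.56700718 -0.06294487  0.07891942] [-7.31926619 -2.36294398 12.88815566] gap -7.020598560572674e-05
[[1.0, -0.031, 0.0], [-0.031, -1.0, -0.002], [0.0, 0.002, -1.0]]
to [0.568, -0.072, 0.085] [ 0.03  0.18 -0.12]
```

View pics/c2.png

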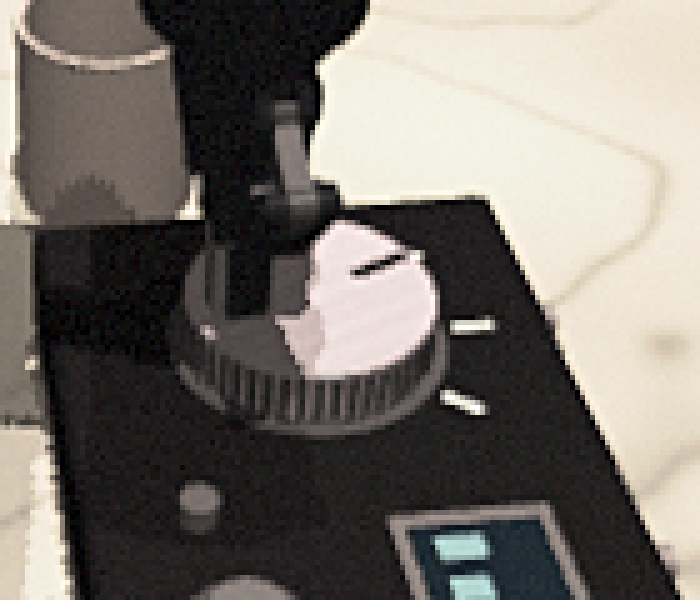

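The pointer (crop 352,272 to 420,255) has swung part-way towards the middle tick, so the dial is following the finger. I'll repeat the arc.

Emit:
carry_out --pt "0 -0.04 0 0 0 0.4 0" --pt "0 -0.08 0 0 0 0.8 0" --pt "0.005 -0.12 0 0 0 1.2 0" --pt "0.015 -0.16 0 0 0 1.6 0" --pt "0.02 -0.18 0 0 0 1.8 0"

```text
t: 4.12
position: [0.5682, -0.0529, 0.0789]
tcp_rot: [[0.941, -0.338, 0.0], [-0.338, -0.941, -0.0], [0.0, 0.0, -1.0]]
force: [-6.6, 2.3, 13.2]
finger_gap: 0.0001
grip_force: 6.4
```

Emit:
carry_out --pt "0 0 -0.03 0 0 0 0" --pt "0 0 -0.3 0 0 0 0" --pt "0 0 -1 0 0 0 0" --pt "0 0 -1 0 0 0 0"

```text
t: 4.62
position: [0.5702, -0.0536, 0.1303]
tcp_rot: [[0.942, -0.337, 0.007], [-0.337, -0.942, -0.002], [0.007, -0.0, -1.0]]
force: [-0.7, -0.9, 0.4]
finger_gap: -0.0001
grip_force: 0.0
```

```bash
python3 - <<'E'
from h import *
go([.5277,-.198,.1])
im=ctrl.grab_frame("side")[:,:,::-1]; cv2.imwrite("pics/c3.png",cv2.resize(im[180:300,280:420],None,fx=5,fy=5,interpolation=3))
C=np.array([.596,-.0615])
for k in(0,.35,.7,1.05,1.4):
    a=np.deg2rad(-7.5)+.7-k; p=pix("side",np.r_[C+.036*np.array([np.cos(a),np.sin(a)]),.079]); print(k,(p-[280,180])*5)
E
```

```text
4.625 [ 0.5701532  -0.05364181  0.13032893] [-0.71042918 -0.88944044  0.35849328] gap -7.14868301093595e-05
[[0.942, -0.337, 0.007], [-0.337, -0.942, -0.002], [0.007, -0.0, -1.0]]
to [0.5277, -0.198, 0.1] [0.17 3.   0.61]
0 [366.77324061 248.10319733]
0.35 [390.43717567 264.66258757]
0.7 [404.72901336 285.0681651 ]
1.05 [407.56413526 307.02325625]
1.4 [398.11561422 327.84797928]
```

View pics/c3.png

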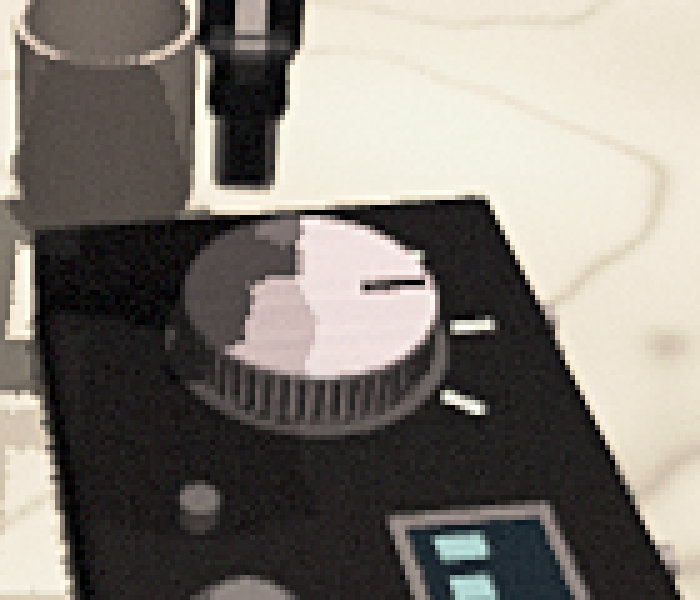

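The pointer now runs from crop (362,287) to (425,283), passing through the predicted 0.7 mark (405,285): one click. Next, the button.

Emit:
carry_out --pt "0.17 3.0 0 0 0 0 0" --pt "0.17 3.0 0 0 0 0 0" --pt "0.17 3.0 0 0 0 0 0" --pt "0.17 3.0 0.5 0 0 0 0" --pt "0.17 3.0 0.85 0 0 0 0"

```text
t: 5.3
position: [0.524, -0.1968, 0.0819]
tcp_rot: [[0.941, -0.337, -0.002], [-0.337, -0.941, 0.002], [-0.003, -0.001, -1.0]]
force: [-0.3, 0.8, -0.3]
finger_gap: -0.0004
grip_force: 0.0
```

```bash
python3 - <<'E'
from h import *
go([.5277,-.198,.077])
im=ctrl.grab_frame("side")[:,:,::-1]; cv2.imwrite("pics/c4.png",cv2.resize(im[220:340,260:400],None,fx=5,fy=5,interpolation=3))
E
```

```text
5.3 [ 0.52404222 -0.1967903   0.0819    ] [-0.25256244  0.81012911 -0.28792581] gap -0.00041050687740935854
[[0.941, -0.337, -0.002], [-0.337, -0.941, 0.002], [-0.003, -0.001, -1.0]]
to [0.5277, -0.198, 0.077] [ 0.08 -0.    0.1 ]
```

View pics/c4.png

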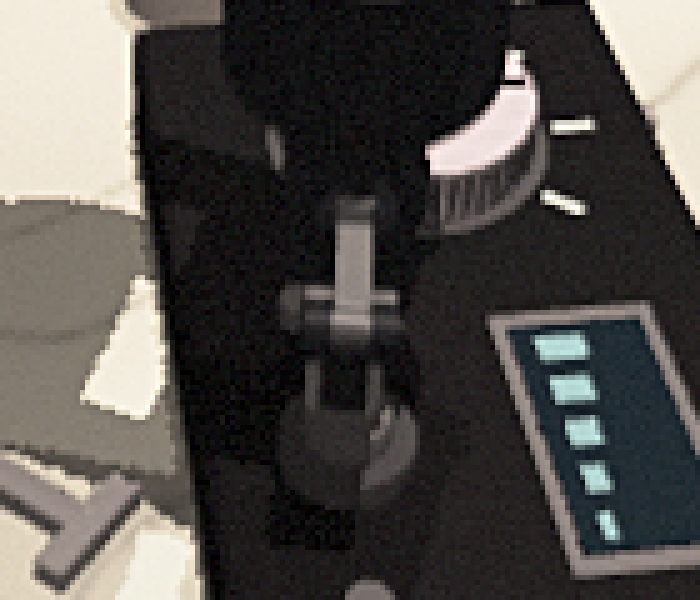

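The fingertip (crop 345,400) stands just over the button. I'll correct by 4 mm and press.

Emit:
carry_out --pt "0.08 0 0 0 0 0 0" --pt "0.08 0 0.1 0 0 0 0" --pt "0.08 0 0.16 0 0 0 0" --pt "0.08 0 0.22 0 0 0 0" --pt "0.08 0 0.22 0 0 0 0"

```text
t: 5.98
position: [0.5295, -0.1984, 0.0735]
tcp_rot: [[0.942, -0.337, 0.001], [-0.337, -0.942, -0.0], [0.001, -0.0, -1.0]]
force: [0.7, 2.3, 3.9]
finger_gap: -0.0004
grip_force: 1.7
```

Emit:
carry_out --pt "0 0 0.03 0 0 0 0" --pt "0 0 0.06 0 0 0 0" --pt "0 0 0.06 0 0 0 0"

```text
t: 6.35
position: [0.5295, -0.1985, 0.071]
tcp_rot: [[0.942, -0.337, 0.001], [-0.337, -0.942, -0.0], [0.001, -0.0, -1.0]]
force: [-0.5, 3.1, 9.1]
finger_gap: -0.0
grip_force: 4.4
```

Emit:
carry_out --pt "0 0 0.03 0 0 0 0" --pt "0 0 0.04 0 0 0 0" --pt "0 0 0.04 0 0 0 0"

```text
t: 6.72
position: [0.5297, -0.1985, 0.0707]
tcp_rot: [[0.942, -0.336, 0.0], [-0.336, -0.942, 0.0], [0.0, -0.0, -1.0]]
force: [-5.6, 6.0, 20.6]
finger_gap: 0.0001
grip_force: 10.4
```

The button is on its hard stop: 21 N, with no further travel. I'll lift straight up and check.

Emit:
carry_out --pt "0 0 -0.1 0 0 0 0" --pt "0 0 -0.4 0 0 0 0" --pt "0 0 -1.5 0 0 0 0" --pt "0 0 -2.0 0 0 0 0" --pt "0 0 -2.0 0 0 0 0"

```text
t: 7.35
position: [0.5299, -0.1993, 0.1703]
tcp_rot: [[0.942, -0.337, 0.004], [-0.337, -0.942, -0.003], [0.004, 0.001, -1.0]]
force: [0.1, 1.0, -0.9]
finger_gap: -0.0002
grip_force: 0.0
```

Emit:
carry_out --pt "-2 0 0 0 0 0 0" --pt "-2 0 0 0 0 0 0" --pt "-2 0 0 0 0 0 0" --pt "-2 0 0 0 0 0 0"

```text
t: 7.85
position: [0.4348, -0.1648, 0.1673]
tcp_rot: [[0.942, -0.337, -0.001], [-0.337, -0.942, 0.0], [-0.001, -0.0, -1.0]]
force: [-0.1, -0.1, -0.4]
finger_gap: 0.0002
grip_force: 0.0
```

```bash
python3 - <<'E'
from h import *
go([.5277,-.198,.077])
im=ctrl.grab_frame("side")[:,:,::-1]; cv2.imwrite("pics/c5.png",cv2.resize(im[180:380,220:450],None,fx=3,fy=3,interpolation=3))
E
```

```text
7.85 [ 0.43479785 -0.16484178  0.16725466] [-0.07683602 -0.07739608 -0.4443562 ] gap 0.0002321832263783514
[[0.942, -0.337, -0.001], [-0.337, -0.942, 0.0], [-0.001, -0.0, -1.0]]
to [0.5277, -0.198, 0.077] [ 1.97 -0.    1.8 ]
```

View pics/c5.png

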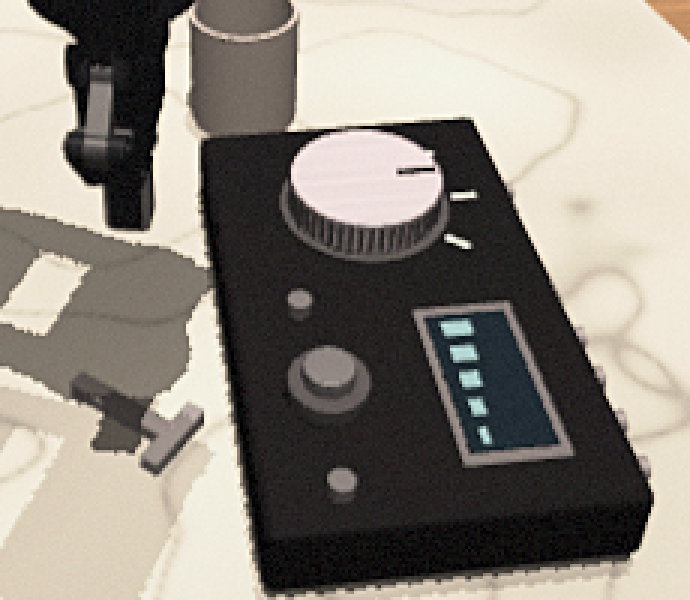

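The pointer (crop 398-434,171) is still at the middle click. The button (328,367) is back up, the mug and key haven't moved, and the arm is clear.

```bash
python3 -c "
from station import ctrl
print(ctrl.finish_job())"
```

```text
the job is handed in; nothing more can be done
None
```

I turned the dial one click clockwise (0 to 0.7), pressed the load button to its stop and let it come back up, and handed the job in at about 8 s with the arm clear; the mug, tin and key were not touched.

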